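# Snap the orange cap onto the purge port and hold it down

## Task

Lift the orange cap by its knob up and off its forked hook, set it over the steel stud on the aluminium purge block and press straight down until it clicks past the spring balls. Keep pressing after the click until the blue spring-loaded sealing ring under the cap is pushed down as far as it goes, and finish there, still holding the cap and pressing it down. Leave the grey cap and the other things on the bench where they are.

Things in the scene. Friction and masses are not known exactly. Their poses are not given: they have to be found in the camera images.
- cap_knob (a point): Orange plastic cap, 40 to 85 g, 78 mm tall, round about its vertical axis (yaw does not matter), mouth down: open skirt 40 mm wide, 32 mm tall; flange 56 mm wide, 6 mm thick; on top a solid knob 30 mm wide, 40 mm tall, to be gripped from above. This point: middle of the knob on the axis, 20 mm above the flange's top, 58 mm above the mouth. Hanging, it is 115 mm above the bench. z up.
- cap_mouth (a point): Centre of the orange cap's open mouth, at the skirt's lower rim, on the axis; 57 mm above the bench while the cap hangs. The bore is 32 mm across and 28 mm deep, narrowed to 23 mm across by a lip 3 mm thick right at the mouth.
- rack: Fixed rack with two forked hooks; origin on the bench under the centre of its dark 100 x 200 mm base. x: from open front to back rail (36 to 48 mm behind the origin, top 95 mm high). y: along the row of forks, centred 50 mm to either side. The orange cap hangs by its flange on one of them, a grey cap of like shape on the other. Prong tops 89 mm, upturned front tips 102 mm above the bench: lift 15 mm or more straight up.
- stud (a point): Foot of a vertical steel stud on a fixed aluminium block (130 x 120 x 70 mm): on the stud's axis, level with the block's top, 70 mm above the bench; z up. Stud 20 mm across, 31 mm tall, the top 6 mm tapering to 12 mm across. Four brass spring balls stand out of it 17 mm up, 28 mm across over them; the cap's lip must be pushed past them.
- stud_balls (a point): Point on the stud's axis level with the brass spring balls, 17 mm above the block's top. The cap's lip meets the balls with the mouth about 4 mm above this point; the force then climbs to about 12 to 15 N and drops at the click, 1 to 4 mm further down. From a mouth height of about 4 mm below this point the balls pull the cap on down, until the mouth is 7 mm below it.
- seal (a joint): Downward travel in m of the blue sprung sealing ring round the foot of the stud (52 mm across, top 9 mm above the block's top when free): 0 free, 0.0045 at its stop. It resists with 5 N at first and 11 N just before the stop (stiff there). The cap's rim pushes it down when the cap is pressed on past the click; it springs back if the pressing stops.
- blank: Grey cap with black knob, same outer shape and size as the orange one (origin at the centre of its underside), hanging on the other fork, 100 mm from it. To be left there.
- fitting: Small brass fitting, 22 mm across, 24 mm tall, standing on top of the block near its back edge, about 65 mm from the stud; origin under its centre. To be left alone.
- driver: Screwdriver with green handle lying on the bench between rack and block, along x. To be left alone.
- cleaner: Amber bottle, 56 mm across, 120 mm tall, standing at the left of the bench; origin under its centre. To be left alone.
- swabs: Clear jar with blue lid, 60 mm across, 75 mm tall, standing at the right of the bench; origin under its centre. To be left alone.
- coupon: Flat steel plate, 50 x 80 x 10 mm, lying farther back on the bench; origin under its centre. To be left alone.
- spanner: Steel spanner lying farther back on the bench, along y. To be left alone.
There are look-alikes about, which are no part of the job. Of the things like the part that bears cap_knob, leave any that is green or pink; of the rest the larger one is meant.

How it is judged:
On the way, in this order (a step that is already met when the one before it is completed fails the run):
1. the orange cap is held in the fingers, lifted up clear of its hook (z of cap_knob in the frame of rack above 0.13 m and contact force between the fingers and cap above 1 N and contact force between cap and rack below 0.1 N), for 0.1 s.
2. the orange cap sits upright on the stud, pushed past the click (horizontal distance between cap_knob and stud below 0.006 m and z of cap_knob in the frame of stud below 0.0705 m and angle between cap_knob's own z axis and vertical below 0.12 rad), for 0.1 s.
At the end, for the whole second after the job is handed in: The orange cap is on the stud, past the click, upright within 0.12 rad and within 6 mm of the stud's axis, at rest, the fingers are still on it with more than 2 N, and the blue sealing ring is held down by at least 3 mm of its 4.5 mm (value of joint seal above 0.003 m and horizontal distance between cap_knob and stud below 0.006 m and z of cap_knob in the frame of stud between 0.055 and 0.066 m and angle between cap_knob's own z axis and vertical below 0.12 rad and contact force between the fingers and cap above 2 N and linear speed of cap below 0.02 m/s); the arm keeps its last pose, push and grip.
It fails at once if the grey cap is knocked or taken off its hook (distance of blank from where it was at the start of the episode above 0.03 m).
It fails at once if a bystander is shoved or knocked over (distance of any of fitting, driver, cleaner, swabs, coupon, spanner from where it was at the start of the episode above 0.03 m).
It also fails if it takes over 40 s, if anything falls off the work surface, if the arm or the gripper's body presses on something with over 40 N, if the wrist force passes 120 N, or if a joint passes its speed limit or range.

## Robot

A 6-joint arm with a two-finger parallel gripper is mounted at the origin on the work surface. World frame = base frame: x ahead of the robot, y to its left, z up, the work surface at z = 0. Lengths are in m, angles in rad, forces in N, time in s.
With the tool pointing down it reaches from about 0.425 to 0.95 m from the base axis. Payload 3.5 kg.
Tool frame: the origin (TCP) lies midway between the tips of the shut fingers; the grasp point (between the pads) lies 19 mm behind it; x points along the fingers, y is the direction in which the jaws open and shut, and the axes are right-handed (so a half turn about x gives the same grasp; the last joint's range is limited). The gripper opens to 85 mm and grips with 20 to 120 N. Pads are 22 mm wide; open, the fingers measure 114 mm over their backs; the gripper's body (76 mm by 85 mm) begins 54 mm behind the grasp point. The pads swing forward as they close: fully open they stand 13 mm farther back than shut.
Start: joints at [1.042, 0.286, 1.577, -0, 1.279, -0.15], TCP at [0.25, 0.627, 0.231] pointing down, gripper open.
Joint ranges: [-2.77, 2.77], [-0.9, 2.22], [0.21, 2.48], [-1.53, 4.67], [0.24, 2.81], [-2.84, 2.84]. Speed limits (rad/s): [2.79, 2.79, 3.14, 3.14, 3.14, 3.14].

## Interface

Orientations are given as a unit quaternion [x, y, z, w].
In Python, from plant import sensors, optics, ctrl gives the robot as it stands.
- The arm moves only by the tool arm_command, never from a script. Its argument "increments" is a list that holds one entry, the list of rows, each a list of 4 numbers: the shift along the tool's x, y, z in cm, then the turn about the tool's x in rad. A call has 1 to 20 rows; each row shifts and turns the commanded pose from where the row before left it, along the tool's axes as they then stand; what a row does not reach is not made up. A row lasts 1/8 s, in which the tool goes at most 62.5 mm and 10.7 degrees, less where a joint would pass 70% of its speed; a pose out of reach is approached as far as the arm can. A call with a gripper value outside its range is refused whole. "grip" is the finger opening in cm, from 0 to 8.54, set as the call begins (left out, the last holds). The fingers move at their own pace and stop on an object; "grip_force" is the grip in N (left out, the last holds). Time passes only in rows, so rows that do not move let the fingers close. It gives the time, the measured TCP pose, the force and the opening at its end, in the units of the state.
- sensors.get_state(): the state, without advancing time (a new reading comes with each control period).
- optics.read_camera(name): name is "scene" or "top" or "wrist"; returns the picture (400x640x3 uint8, blue, green, red); there is no depth.
- optics.camera_model(name): a dict with "camera_matrix" (3x3 intrinsics, pixels), "world_from_camera" (4x4, takes a point from camera to world coordinates); the wrist camera has in their place "mount" (4x4, takes a point from camera to tool coordinates, whose origin is the TCP and whose axes are the tool frame's). Camera axes: x right, y up, looking along -z (the intrinsics and any distortion apply to the point x, -y, -z); pixel columns grow to the right and rows downward; lengths in m; the calibration is good to about 2 mm. A picture is of the moment at which its call begins: read the wrist's pose just before it. camera_model takes no time and is no camera call.
- ctrl.sign_off(): hands the job in, once; it reports no verdict.
Trained networks look in the newest picture that a camera, given by its name, has taken for a name from the list of things; names that differ only in an ending like _2 or _b are one class to them, and where a whole thing is asked for, a point or a joint stands for the part that bears it (a point fixed in the world has none). Each returns a list of dicts, best first, with "conf" (0 to 1); they miss things now and then, are a little off and sometimes report something else, mostly with a low value. They report only what shows in the picture. A call takes as long as a camera call. They do not tell look-alikes from the thing itself.
- optics.boxes_of(camera, query): "at" ([row, column] in pixels, amid what is visible of it).
- optics.place_of(camera, query): "at" ([row, column] in pixels: a listed point, or the origin of a listed thing).
The state is a dict: "time": time; "qpos": joint angles; "dq": joint speeds; "joint_efforts": joint torques, N m; "eef_pos": TCP position; "tcp_rot": TCP orientation; "contact_force": force on the tool from outside, world axes, zero at the start; "wrist_torque": the same for the moment, N m; "opening": opening from 0.0 (shut) to 1.0 (fully open).
Only numpy, scipy, OpenCV 4.12 (cv2) and the standard library are available. Lean on these libraries where they do the work, as an engineer would, in place of code of your own. Each camera call takes 0.05 s, during which the arm holds its last target.

## Working session

There is one attempt and no reset: what is moved stays moved. The work goes in short steps, Python scripts to look and compute and a tool call to move; the robot and the scene stay as the last step left them, time stands still between calls to the robot, and variables do not carry over. Pictures are saved under pics/ and viewed, and the job is handed in when it is done.

Besides the shell and the picture viewer there is one more tool, called as a command line: name --argument value ..., lists and objects as JSON in quotes. arm_command: Moves the arm, as the interface text tells. Its arguments: {"type":"object","properties":{"increments":{"type":"array","items":{"type":"array","items":{"type":"array","items":{"type":"number"}}}},"grip":{"type":"number"},"grip_force":{"type":"number"}},"required":["increments"]}

```bash
ls; mkdir -p pics
cat > h.py <<'E'
import numpy as np, cv2
from plant import sensors, optics, ctrl
def ray(cam,at):
    m=optics.camera_model(cam); K=np.array(m["camera_matrix"]); 
    d=m.get("distortion",m.get("dist_coeffs"))
    p=cv2.undistortPoints(np.array([[[at[1],at[0]]]],float),K,None if d is None else np.array(d,float))[0,0]
    v=np.array([p[0],-p[1],-1.0])
    if "world_from_camera" in m: T=np.array(m["world_from_camera"])
    else:
        s=sensors.get_state(); from scipy.spatial.transform import Rotation as R
        W=np.eye(4); W[:3,:3]=R.from_quat(s["tcp_rot"]).as_matrix(); W[:3,3]=s["eef_pos"]; T=W@np.array(m["mount"])
    return T[:3,3],T[:3,:3]@v
def atz(cam,at,z):
    o,d=ray(cam,at); return o+d*(z-o[2])/d[2]
E
python3 - <<'E'
from h import *
print(sensors.get_state())
for c in ["scene","top","wrist"]:
    print(c,{k:np.round(v,3).tolist() if not isinstance(v,str) else v for k,v in optics.camera_model(c).items()})
    cv2.imwrite(f"pics/a_{c}.png",optics.read_camera(c))
for c in ["scene","top"]:
  for q,z in [("cap_knob",.115),("cap_mouth",.057),("stud",.07),("stud_balls",.087),("rack",0),("blank",.057)]:
    for r in optics.place_of(c,q)[:4]:
        print(c,q,np.round(r["at"],1),round(r["conf"],2),np.round(atz(c,r["at"],z),4))
print(sensors.get_state()["time"])
E
```

```text
pics
{'time': 0.0, 'qpos': array([ 1.04197661e+00,  2.87199348e-01,  1.57818298e+00, -3.54745295e-06,
        1.27862400e+00, -1.50027396e-01]), 'dq': array([ 1.03632279e-03,  1.12817259e-03, -5.42893638e-04,  1.27509903e-03,
        3.84660012e-06,  7.00634084e-04]), 'joint_efforts': array([-1.77423597e-03, -4.05997217e+01, -2.92618150e+01, -1.83981615e-04,
        6.00589468e-03,  1.03499417e-05]), 'eef_pos': array([0.24926482, 0.62657287, 0.2299215 ]), 'tcp_rot': array([ 0.13231856,  0.69474492, -0.13392871,  0.69417894]), 'contact_force': array([ 7.78661351e-01, -3.98261259e-04,  2.66438636e-01]), 'wrist_torque': array([ 0.06756513,  0.02188001, -0.00848043]), 'opening': 1.003843268751813}
scene {'camera_matrix': [[487.508, 0.0, 315.504], [0.0, 487.508, 205.273], [0.0, 0.0, 1.0]], 'world_from_camera': [[-0.125, -0.715, 0.688, 1.637], [0.992, -0.087, 0.09, 0.139], [-0.005, 0.694, 0.72, 1.194], [0.0, 0.0, 0.0, 1.0]]}
top {'camera_matrix': [[436.893, 0.0, 320.262], [0.0, 436.893, 200.525], [0.0, 0.0, 1.0]], 'world_from_camera': [[-0.004, 0.998, -0.067, 0.504], [-1.0, -0.004, 0.004, 
[... 877 characters left out ...]
77.9] 0.69 [0.6369 0.1978 0.087 ]
scene stud_balls [184.7 204.2] 0.42 [ 0.5287 -0.3763  0.087 ]
scene rack [225.4 378.9] 0.72 [0.5606 0.2058 0.    ]
scene blank [212.4 399. ] 0.66 [0.5486 0.2643 0.057 ]
top cap_knob [267.1 207.7] 0.71 [0.4106 0.3    0.115 ]
top cap_knob [206.6 264.8] 0.65 [0.5653 0.1545 0.115 ]
top cap_knob [265.4 299.2] 0.55 [0.414  0.0655 0.115 ]
top cap_knob [219.2 177.5] 0.49 [0.5336 0.3796 0.115 ]
top cap_mouth [261.4 216.1] 0.62 [0.4209 0.2922 0.057 ]
top cap_mouth [262. 268.] 0.54 [0.4188 0.1523 0.057 ]
top stud [241.  404.4] 0.66 [ 0.4741 -0.2143  0.07  ]
top stud_balls [239. 407.] 0.89 [ 0.4798 -0.218   0.087 ]
top rack [209.3 251.3] 0.74 [0.564  0.2071 0.    ]
0.75
```

View pics/a_scene.png

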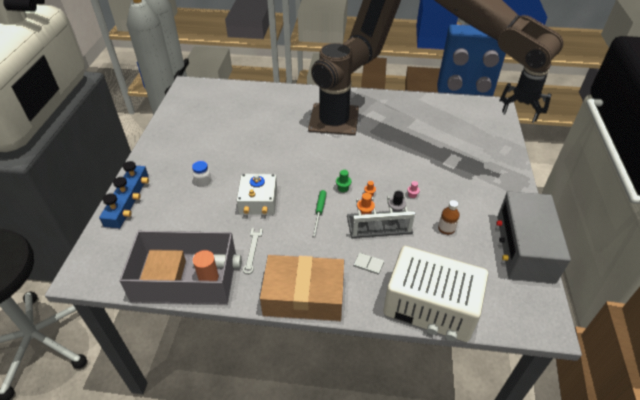

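View pics/a_top.png

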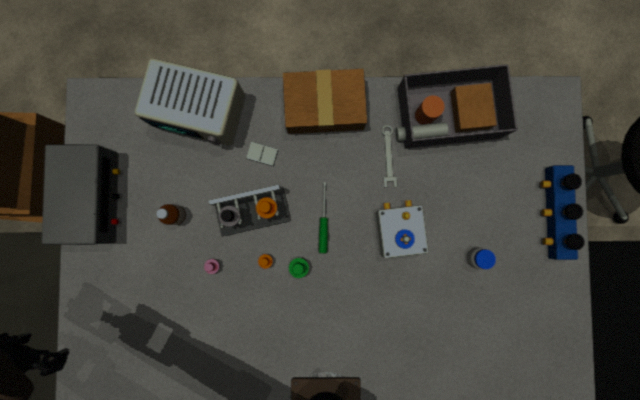

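View pics/a_wrist.png

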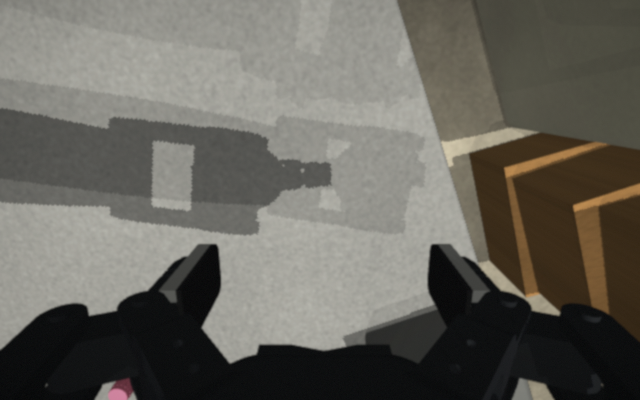

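Run:
```python
from h import *
s=cv2.imread("pics/a_scene.png")[160:250,330:430]; t=cv2.imread("pics/a_top.png")[175:285,200:310]; u=cv2.imread("pics/a_top.png")[190:270,365:440]
v=cv2.imread("pics/a_scene.png")[165:220,230:290]
f=lambda a:cv2.resize(a,(390,290),interpolation=cv2.INTER_CUBIC)
cv2.imwrite("pics/b.png",np.vstack([np.hstack([f(s),f(t)]),np.hstack([f(v),f(u)])]))
from scipy.spatial.transform import Rotation as R
st=sensors.get_state(); print(R.from_quat(st["tcp_rot"]).as_matrix().round(3))
def tri(a,b):
    o1,d1=ray("scene",a);o2,d2=ray("top",b)
    A=np.stack([d1,-d2],1);x=np.linalg.lstsq(A,o2-o1,rcond=None)[0]
    p,q=o1+d1*x[0],o2+d2*x[1];return ((p+q)/2).round(4),np.linalg.norm(p-q).round(4)
print("knob",tri([195.5,363.7],[206.6,264.8]),"balls",tri([179.8,255.4],[239,407]),"rack",tri([225.4,378.9],[209.3,251.3]))
```

```text
[[ 0.     0.37   0.929]
 [ 0.     0.929 -0.37 ]
 [-1.     0.    -0.   ]]
knob (array([0.5645, 0.1497, 0.1353]), np.float64(0.0045)) balls (array([ 0.4795, -0.2173,  0.0816]), np.float64(0.0036)) rack (array([0.5638, 0.2061, 0.0037]), np.float64(0.0009))
```

View pics/b.png

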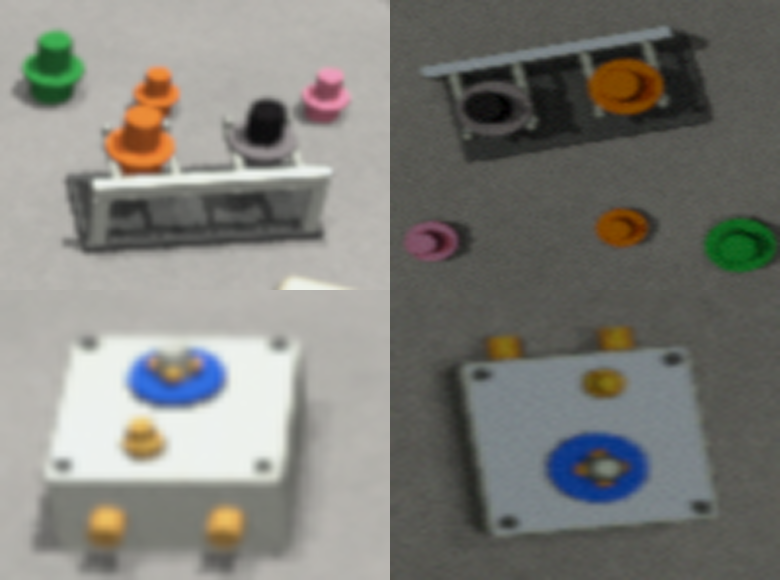

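arm_command --increments '[[[0, -2.7, 3.9, 0], [0, -2.7, 3.9, 0], [0, -2.7, 3.9, 0], [0, -2.7, 3.9, 0], [0, -2.7, 3.9, 0], [0, -2.7, 3.9, 0], [0, -2.7, 3.9, 0], [0, -2.7, 3.9, 0], [0, -2.7, 3.9, 0], [0, -2.7, 3.9, 0], [0, -2.7, 3.9, 0], [0, -2.7, 3.9, 0], [0, 0, 0, -0.145], [0, 0, 0, -0.145], [0, 0, 0, -0.145], [0, 0, 0, -0.145]]]' --grip 8.5

```text
time: 2.75
eef_pos: [0.5646, 0.1529, 0.2314]
tcp_rot: [-0.073, 0.703, 0.073, 0.703]
contact_force: [0.3, -0.4, -0.1]
opening: 0.992
```

Run:
```python
from h import *
s=sensors.get_state();print(s["time"],s["eef_pos"],s["qpos"].round(3))
cv2.imwrite("pics/c.png",optics.read_camera("wrist"))
for q,z in [("cap_knob",.115),("cap_mouth",.057),("rack",0),("blank",.057)]:
    for r in optics.place_of("wrist",q)[:4]:
        print(q,np.round(r["at"],1),round(r["conf"],2),np.round(atz("wrist",r["at"],z),4))
```

```text
2.75 [0.56464169 0.15293802 0.23143053] [ 0.091  0.09   1.803  0.     1.248 -1.685]
cap_knob [  4.6 373.6] 0.9 [0.436  0.1614 0.115 ]
cap_knob [ 27.7 540.9] 0.73 [0.4271 0.277  0.115 ]
cap_knob [186.4 324.3] 0.66 [0.5666 0.1541 0.115 ]
cap_mouth [ 34.9 518.6] 0.76 [0.4201 0.2916 0.057 ]
cap_mouth [ 17.8 369.1] 0.61 [0.4321 0.1651 0.057 ]
rack [162.9 371.1] 0.73 [0.5602 0.2051 0.    ]
blank [169.5 431.6] 0.73 [0.546  0.2518 0.057 ]
blank [192.7 562.9] 0.49 [0.5432 0.3799 0.057 ]
```

View pics/c.png

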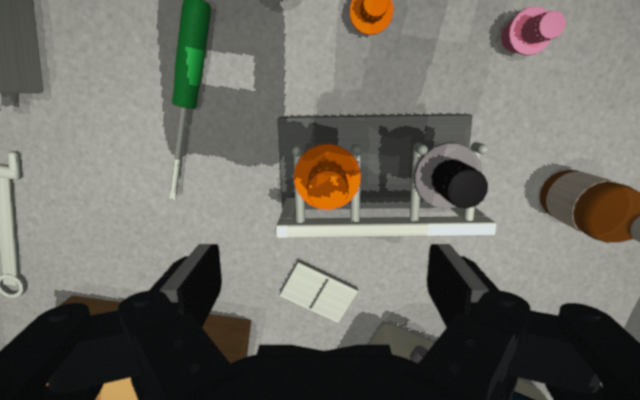

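```bash
cat >> h.py <<'E'
def blob(img,lo,hi,near):
    m=cv2.inRange(cv2.cvtColor(img,cv2.COLOR_BGR2HSV),lo,hi)
    n,l,st,c=cv2.connectedComponentsWithStats(m)
    i=min((i for i in range(1,n) if st[i,4]>30),key=lambda i:np.hypot(*(c[i]-near)))
    cs,_=cv2.findContours((l==i).astype(np.uint8),cv2.RETR_EXTERNAL,cv2.CHAIN_APPROX_NONE)
    return cv2.fitEllipse(cv2.convexHull(max(cs,key=len))),st[i]
E
python3 - <<'E'
from h import *
for c,f,n,z in [("wrist","c",(325,177),.095),("top","a_top",(266,207),.095)]:
    e,st=blob(cv2.imread(f"pics/{f}.png"),(5,150,60),(20,255,255),n)
    (x,y)=e[0]; print(c,e,st,atz(c,(y,x),z).round(4))
a=atz("wrist",(228,282),.095);b=atz("wrist",(228,490),.095);print(a,b,np.arctan2(-(b-a)[0],(b-a)[1]))
E
```

```text
wrist ((326.8325500488281, 176.3734588623047), (65.71600341796875, 66.51996612548828), 98.07747650146484) [ 294  144   67   66 3443] [0.563  0.1555 0.095 ]
top ((266.04473876953125, 207.41578674316406), (20.768718719482422, 21.46575355529785), 22.729188919067383) [256 197  21  22 359] [0.5643 0.1537 0.095 ]
[0.61504679 0.12686157 0.095     ] [0.5799727 0.30171   0.095    ] 0.19796961808619123
```

arm_command --increments '[[[2.2, 0.2, 0, 0], [2.2, 0, 0, 0], [2.2, 0, 0, 0], [2.2, 0, 0, 0], [2.2, 0, 0, 0], [2.2, 0, 0, 0], [0, 0, 0, 0]]]'

```text
time: 3.88
eef_pos: [0.5626, 0.1549, 0.0972]
tcp_rot: [-0.071, 0.705, 0.071, 0.702]
contact_force: [0.5, 0.0, -0.5]
opening: 0.998
```

arm_command --increments '[[[0, 0, 0, 0], [0, 0, 0, 0], [0, 0, 0, 0], [0, 0, 0, 0], [0, 0, 0, 0], [0, 0, 0, 0]]]' --grip 1.5 --grip_force 70

```text
time: 4.62
eef_pos: [0.5648, 0.1555, 0.1006]
tcp_rot: [-0.071, 0.703, 0.071, 0.704]
contact_force: [-1.1, 2.3, 6.3]
opening: 0.332
```

Run:
```python
from h import *
s=sensors.get_state();print(s["time"],s["eef_pos"],s["opening"],s["contact_force"],s["wrist_torque"])
cv2.imwrite("pics/d.png",optics.read_camera("wrist"))
```

```text
4.625 [0.56483523 0.1555256  0.10064929] 0.33171866262725347 [-1.08025195  2.32066046  6.29069923] [0.35628398 0.23262318 0.00656861]
```

View pics/d.png

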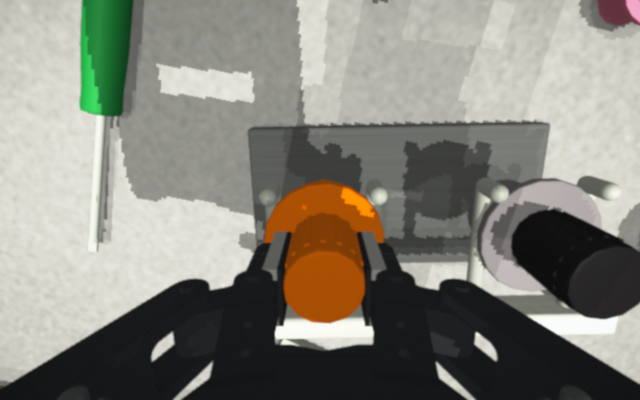

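arm_command --increments '[[[-0.8, 0, 0, 0], [-1.5, 0, 0, 0], [-2, 0, 0, 0], [-2, 0, 0, 0], [-2, 0, 0, 0], [-1.5, 0, 0, 0], [0, 0, 0, 0], [0, 0, 0, 0]]]'

```text
time: 5.68
eef_pos: [0.5637, 0.1549, 0.1968]
tcp_rot: [-0.071, 0.704, 0.071, 0.703]
contact_force: [0.5, 0.6, -0.8]
opening: 0.337
```

Run:
```python
from h import *
s=sensors.get_state();print(s["time"],s["eef_pos"],s["opening"],s["contact_force"],s["wrist_torque"])
cv2.imwrite("pics/e.png",optics.read_camera("wrist"))
cv2.imwrite("pics/e2.png",optics.read_camera("scene"))
a=cv2.imread("pics/e.png");b=cv2.imread("pics/e2.png")[130:270,300:460]
cv2.imwrite("pics/e3.png",np.vstack([a[150:],cv2.resize(b,(400,350))[:, :400] if 0 else np.pad(cv2.resize(b,(390,340)),((0,0),(0,250),(0,0)))]))
```

```text
5.675 [0.56374638 0.15493957 0.19679169] 0.336732402627046 [ 0.49967096  0.55808977 -0.75879342] [-0.00236312 -0.0053534  -0.00889222]
```

View pics/e3.png

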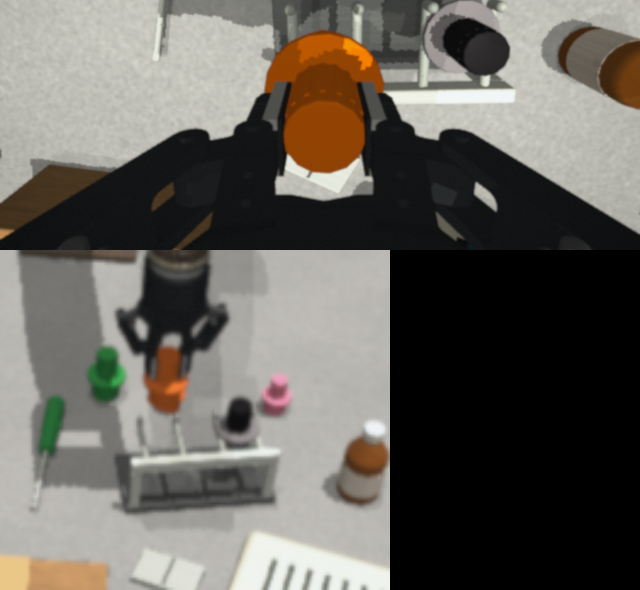

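Run:
```python
from h import *
for c,f,n in [("scene","a_scene",(257,182)),("top","a_top",(404,239))]:
    e,st=blob(cv2.imread(f"pics/{f}.png"),(100,120,40),(130,255,255),n)
    (x,y)=e[0]; print(c,e,st,atz(c,(y,x),.079).round(4))
m=optics.camera_model("wrist");K=np.array(m["camera_matrix"]);M=np.array(m["mount"])
def tool(at,X):
    v=np.array([(at[1]-K[0,2])/K[0,0],-(at[0]-K[1,2])/K[1,1],-1]);d=M[:3,:3]@v;o=M[:3,3];return o+d*(X-o[0])/d[0]
I=cv2.imread("pics/e.png")
e,st=blob(I,(5,150,40),(20,255,255),(325,230));print(e,st)
from itertools import product
# knob top ellipse by hand: left 284 right 365, bottom 322
print(tool((322,324.5),-0.035),tool((285,284),-0.035),tool((285,365),-0.035))
# flange rear edge top row 182, left 266 right 384
print(tool((182,325),0.005),tool((235,266),0.005),tool((235,384),0.005))
```

```text
scene ((256.7097473144531, 181.19798278808594), (9.773489952087402, 13.908232688903809), 83.40928649902344) [250 177  14  10  71] [ 0.4831 -0.2104  0.079 ]
top ((404.5709533691406, 238.6753692626953), (18.602619171142578, 18.97139549255371), 130.62623596191406) [395 230  20  19 217] [ 0.4805 -0.2131  0.079 ]
((323.3379211425781, 249.87548828125), (120.61354064941406, 140.25006103515625), 4.969944953918457) [  265   180   119   142 11127]
[-0.035       0.00041597  0.01248832] [-0.035      -0.0136123  -0.00237158] [-0.035       0.0144609  -0.00233723]
[ 0.005       0.00074411 -0.02915576] [ 0.005      -0.02616243 -0.00428468] [ 0.005       0.02764654 -0.0042217 ]
```

arm_command --increments '[[[0, -2, -0.5, 0], [0, -4, -1, 0], [0, -4, -1, 0], [0, -4, -1, 0], [0, -4, -1, 0], [0, -4, -1, 0], [0, -4, -1, 0], [0, -4, -1, 0], [0, -4, -1, 0], [0, -1.8, -0.2, 0], [0, 0, 0, 0], [0, 0, 0, 0]]]'

```text
time: 7.28
eef_pos: [0.5503, -0.2122, 0.197]
tcp_rot: [-0.071, 0.704, 0.072, 0.703]
contact_force: [0.0, 0.5, -0.9]
opening: 0.331
```

Run:
```python
from h import *
s=sensors.get_state();print(s["time"],s["eef_pos"],s["tcp_rot"],s["opening"],s["contact_force"])
I=optics.read_camera("wrist");cv2.imwrite("pics/f.png",I)
for q,z in [("stud",.07),("stud_balls",.087),("cap_knob",s["eef_pos"][2]+.015)]:
    for r in optics.place_of("wrist",q)[:2]: print(q,np.round(r["at"],1),round(r["conf"],2),atz("wrist",r["at"],z).round(4))
```

```text
7.275 [ 0.55030404 -0.21221015  0.19696884] [-0.070871    0.70371066  0.07158367  0.70330959] 0.331374502595979 [ 0.0075425   0.53669773 -0.91788299]
stud [ 93.5 346. ] 0.56 [ 0.4816 -0.2087  0.07  ]
stud_balls [ 93.1 344.9] 0.69 [ 0.4819 -0.2106  0.087 ]
cap_knob [260.5 324.6] 0.77 [ 0.5491 -0.2118  0.212 ]
cap_knob [166.7 323.4] 0.42 [ 0.5115 -0.22    0.212 ]
```

View pics/f.png

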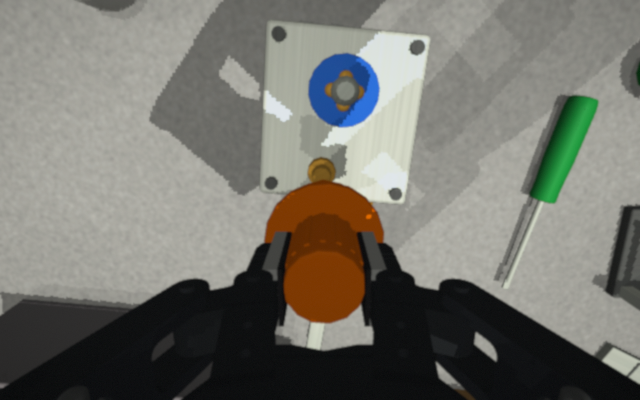

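Run:
```python
from h import *
I=cv2.imread("pics/f.png")
e,st=blob(I,(100,120,40),(130,255,255),(344,90));x,y=e[0];print(e,st,atz("wrist",(y,x),.079).round(4))
h=cv2.cvtColor(I,cv2.COLOR_BGR2HSV)[60:125,305:385]
g=cv2.resize(I[50:130,300:390],(720,600-0),interpolation=cv2.INTER_CUBIC);cv2.imwrite("pics/g.png",g[:, :])
print(atz("wrist",(91,345.5),.101).round(4))
```

```text
((343.4465026855469, 89.9373779296875), (69.73709106445312, 72.67878723144531), 8.008084297180176) [ 309   54   70   73 2996] [ 0.4799 -0.2118  0.079 ]
[ 0.4808 -0.2114  0.101 ]
```

View pics/g.png

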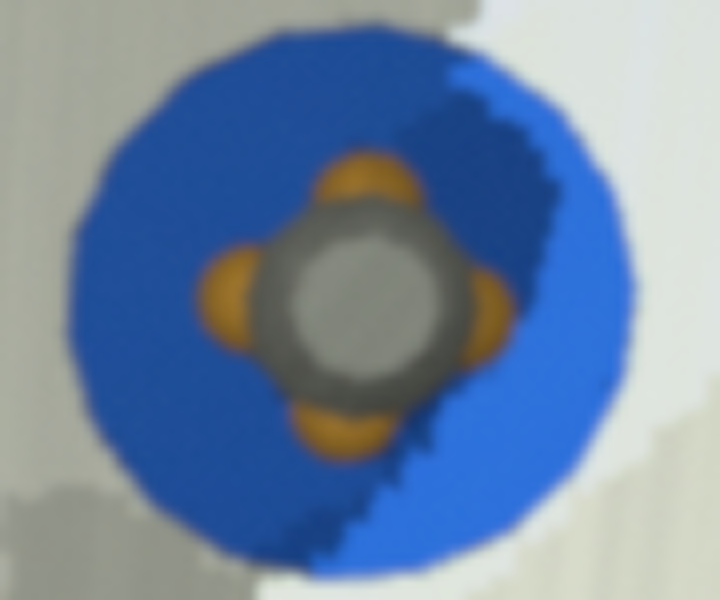

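arm_command --increments '[[[0, 0.4, -1.7, 0], [0, 0.4, -2, 0], [0, 0.3, -2, 0], [0, 0.3, -1, 0], [1, 0, 0, 0], [1.5, 0, 0, 0], [1.5, 0, 0, 0], [0.5, 0, 0, 0], [0, 0, 0, 0], [0, 0, 0, 0]]]' --grip_force 90

```text
time: 8.72
eef_pos: [0.4824, -0.2131, 0.1528]
tcp_rot: [-0.071, 0.703, 0.071, 0.704]
contact_force: [0.3, 0.2, 0.1]
opening: 0.332
```

Run:
```python
from h import *
s=sensors.get_state();print(s["time"],s["eef_pos"],s["tcp_rot"],s["opening"],s["contact_force"])
I=optics.read_camera("scene");J=optics.read_camera("wrist");T=optics.read_camera("top")
f=lambda a:cv2.resize(a,(390,290),interpolation=cv2.INTER_CUBIC)
cv2.imwrite("pics/i.png",np.vstack([np.hstack([f(I[140:215,215:315]),f(J)]),np.hstack([f(T[190:280,345:465]),f(T)])]))
```

```text
8.725 [ 0.48244487 -0.21308148  0.15278627] [-0.07122797  0.7032873   0.07080928  0.70377524] 0.33239038849319674 [0.28550513 0.15220325 0.08643891]
```

View pics/i.png

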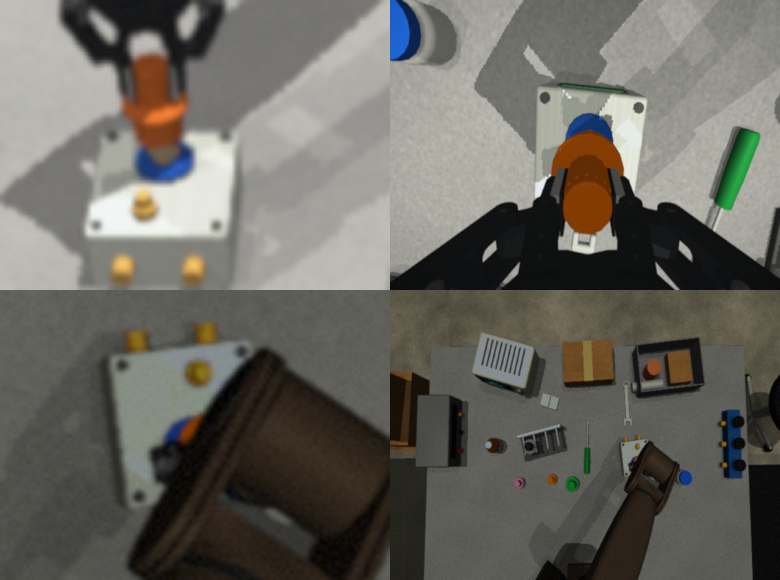

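Run:
```python
from h import *
I=optics.read_camera("scene");cv2.imwrite("pics/j.png",I)
m=optics.camera_model("scene");K=np.array(m["camera_matrix"]);T=np.linalg.inv(np.array(m["world_from_camera"]))
def proj(P):
    q=(T[:3,:3]@np.array(P).T).T+T[:3,3];return np.stack([K[0,2]+K[0,0]*q[:,0]/-q[:,2],K[1,2]-K[1,1]*q[:,1]/-q[:,2]],1)
def circ(c,z,r):
    a=np.linspace(0,2*np.pi,60);return np.stack([c[0]+r*np.cos(a),c[1]+r*np.sin(a),0*a+z],1)
hsv=cv2.cvtColor(I,cv2.COLOR_BGR2HSV);mo=cv2.inRange(hsv,(3,130,40),(20,255,255))
mo[:140]=0;mo[185:]=0;mo[:,:240]=0;mo[:,275:]=0
S=4
def mask(c,zm):
    M=np.zeros((400*S,640*S),np.uint8)
    for z0,z1,r in [(0,.032,.02),(.032,.038,.028),(.038,.078,.015)]:
        p=np.vstack([proj(circ(c,zm+z0,r)),proj(circ(c,zm+z1,r))]).astype(np.float32)
        cv2.fillConvexPoly(M,cv2.convexHull(((p+.5)*S).astype(np.int32)),255)
    return cv2.resize(M,(640,400),interpolation=cv2.INTER_AREA)
for r in range(150,184):
    c=np.flatnonzero(mo[r]); d=np.flatnonzero(mask((.4809,-.2129),.110)[r]>127)
    if len(c) or len(d): print(r,(c.min(),c.max()) if len(c) else 0,(d.min(),d.max()) if len(d) else 0)
hb=cv2.inRange(cv2.cvtColor(cv2.imread("pics/a_scene.png"),cv2.COLOR_BGR2HSV),(100,120,40),(130,255,255))[:,240:275];ys,xs=np.nonzero(hb[165:200]);print("ring",xs.min()+240,xs.max()+240,ys.min()+165,ys.max()+165)
p=proj(circ((.4803,-.2116),.079,.026));print(p.min(0),p.max(0))
```

```text
153 0 (np.int64(251), np.int64(256))
154 (np.int64(253), np.int64(254)) (np.int64(250), np.int64(257))
155 (np.int64(250), np.int64(257)) (np.int64(249), np.int64(257))
156 (np.int64(249), np.int64(257)) (np.int64(248), np.int64(257))
157 (np.int64(249), np.int64(257)) (np.int64(249), np.int64(258))
158 (np.int64(249), np.int64(257)) (np.int64(249), np.int64(258))
159 (np.int64(249), np.int64(257)) (np.int64(249), np.int64(258))
160 (np.int64(249), np.int64(257)) (np.int64(249), np.int64(258))
161 (np.int64(250), np.int64(257)) (np.int64(249), np.int64(260))
162 (np.int64(250), np.int64(257)) (np.int64(248), np.int64(261))
163 (np.int64(250), np.int64(257)) (np.int64(247), np.int64(262))
164 (np.int64(250), np.int64(262)) (np.int64(246), np.int64(262))
165 (np.int64(250), np.int64(262)) (np.int64(246), np.int64(263))
166 (np.int64(247), np.int64(262)) (np.int64(246), np.int64(263))
167 (np.int64(247), np.int64(262)) (np.int64(246), np.int64(263))
168 (np.int64(247), np.int64(262)) (np.int64(246), np.int64(262))
169 (np.int64(247), np.int64(261)) (np.int64(247), np.int64(261))
170 (np.int64(248), np.int64(261)) (np.int64(247), np.int64(261))
171 (np.int64(249), np.int64(260)) (np.int64(248), np.int64(261))
172 (np.int64(250), np.int64(260)) (np.int64(249), np.int64(261))
173 (np.int64(250), np.int64(260)) (np.int64(249), np.int64(261))
174 (np.int64(250), np.int64(260)) (np.int64(249), np.int64(261))
175 (np.int64(251), np.int64(260)) (np.int64(250), np.int64(261))
176 (np.int64(251), np.int64(259)) (np.int64(250), np.int64(260))
177 (np.int64(253), np.int64(258)) (np.int64(251), np.int64(259))
178 0 (np.int64(254), np.int64(256))
ring 250 263 177 186
[248.74581493 175.33186036] [264.33288682 185.9748511 ]
```

arm_command --increments '[[[0, 0.13, -0.03, 0], [0.6, 0, 0, 0], [0.6, 0, 0, 0], [0.3, 0, 0, 0], [0, 0, 0, 0]]]'

```text
time: 9.55
eef_pos: [0.4812, -0.2115, 0.1368]
tcp_rot: [-0.071, 0.704, 0.071, 0.703]
contact_force: [-0.2, -0.0, -0.4]
opening: 0.333
```

arm_command --increments '[[[0.3, 0, 0, 0], [0.3, 0, 0, 0], [0.2, 0, 0, 0], [0.2, 0, 0, 0]]]'

```text
time: 10.05
eef_pos: [0.4833, -0.2122, 0.1334]
tcp_rot: [-0.071, 0.703, 0.071, 0.704]
contact_force: [-5.9, 6.5, 27.2]
opening: 0.326
```

arm_command --increments '[[[0, 0.1, -0.15, 0], [0, 0, 0, 0]]]'

```text
time: 10.3
eef_pos: [0.4827, -0.2121, 0.1336]
tcp_rot: [-0.072, 0.702, 0.07, 0.706]
contact_force: [-2.8, 5.1, 20.6]
opening: 0.327
```

Run:
```python
from h import *
s=sensors.get_state();print(s["time"],s["eef_pos"],s["tcp_rot"],s["opening"],s["contact_force"],s["wrist_torque"],s["joint_efforts"])
I=optics.read_camera("scene");J=optics.read_camera("wrist")
f=lambda a:cv2.resize(a,(390,290),interpolation=cv2.INTER_CUBIC)
cv2.imwrite("pics/k.png",np.hstack([f(I[140:215,215:315]),f(J[100:350,160:480])]))
```

```text
10.3 [ 0.48268418 -0.21210819  0.13359287] [-0.07202296  0.70150786  0.06977825  0.70557098] 0.3274519484055673 [-2.78393623  5.12004423 20.62973973] [ 0.91905039  0.84711413 -0.0422491 ] [ -1.40349727 -19.35958385 -19.49201882  -0.37209386  -1.58114757
  -0.05826028]
```

View pics/k.png

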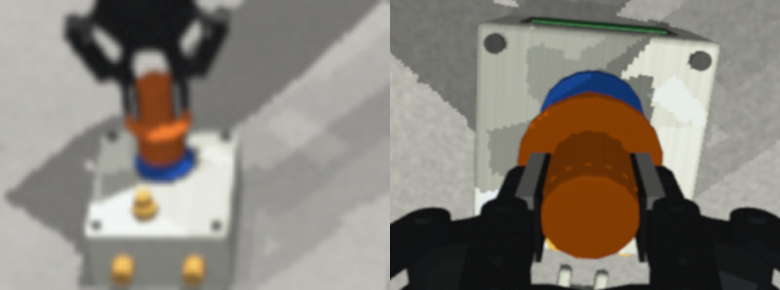

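arm_command --increments '[[[0, 0.2, -0.1, 0], [0, 0, 0, 0]]]'

```text
time: 10.65
eef_pos: [0.4822, -0.2116, 0.1337]
tcp_rot: [-0.074, 0.701, 0.069, 0.707]
contact_force: [-0.1, 1.2, 16.9]
opening: 0.332
```

arm_command --increments '[[[0.2, 0, -0.05, 0], [0.1, 0, 0, 0]]]'

```text
time: 10.9
eef_pos: [0.4827, -0.2118, 0.1333]
tcp_rot: [-0.073, 0.7, 0.069, 0.707]
contact_force: [-4.1, 5.1, 29.8]
opening: 0.33
```

```bash
cat >> h.py <<'E'
def circ(c,z,r,n=60):
    a=np.linspace(0,2*np.pi,n);return np.stack([c[0]+r*np.cos(a),c[1]+r*np.sin(a),0*a+z],1)
def projector(cam):
    m=optics.camera_model(cam);K=np.array(m["camera_matrix"])
    if "world_from_camera" in m: T=np.array(m["world_from_camera"])
    else:
        s=sensors.get_state(); from scipy.spatial.transform import Rotation as R
        W=np.eye(4); W[:3,:3]=R.from_quat(s["tcp_rot"]).as_matrix(); W[:3,3]=s["eef_pos"]; T=W@np.array(m["mount"])
    T=np.linalg.inv(T)
    def p(P):
        q=(T[:3,:3]@np.array(P).T).T+T[:3,3];return np.stack([K[0,2]+K[0,0]*q[:,0]/-q[:,2],K[1,2]-K[1,1]*q[:,1]/-q[:,2]],1)
    return p
E
python3 - <<'E'
from h import *
p=projector("wrist")
s=sensors.get_state();print(s["eef_pos"])
J=optics.read_camera("wrist");cv2.imwrite("pics/l.png",J)
print("ring pred",p(circ((.4803,-.2116),.079,.026)).min(0),p(circ((.4803,-.2116),.079,.026)).max(0))
hsv=cv2.cvtColor(J,cv2.COLOR_BGR2HSV);b=cv2.inRange(hsv,(100,120,40),(130,255,255));b[:140]=0;b[260:]=0;b[:,:250]=0;b[:,400:]=0
ys,xs=np.nonzero(b);print("ring obs",xs.min(),xs.max(),ys.min())
f=s["eef_pos"]; 
for off in [0,-.0015]:
  q=p(circ((f[0]+off,f[1]+.0003),f[2]-.0056,.028));print("flange pred",q.min(0),q.max(0))
  q=p(circ((f[0]+off,f[1]+.0003),f[2]+.0344,.015));print("knob pred",q.min(0),q.max(0))
o=cv2.inRange(hsv,(3,130,30),(20,255,255));o[:150]=0;o[340:]=0;o[:,:240]=0;o[:,410:]=0
ys,xs=np.nonzero(o);print("orange",xs.min(),xs.max(),ys.min(),ys.max())
g=J.copy()
for c in [circ((.4803,-.2116),.079,.026),circ((f[0]-.0015,f[1]+.0003),f[2]-.0056,.028),circ((f[0]-.0015,f[1]+.0003),f[2]+.0344,.015)]:
    cv2.polylines(g,[p(c).round().astype(np.int32)],True,(0,255,0),1)
cv2.imwrite("pics/l2.png",cv2.resize(g[130:340,220:430],(600,600)))
E
```

```text
[ 0.48265015 -0.21184233  0.1333219 ]
ring pred [281.58535513 162.03817782] [369.20628197 245.3128594 ]
ring obs 284 366 161
flange pred [263.41280076 184.45362191] [385.01898993 296.47984   ]
knob pred [280.57829106 251.96539823] [366.2585455  327.60897369]
flange pred [263.90776746 181.20906069] [385.82389223 293.80157513]
knob pred [281.28722491 247.98773031] [367.25491244 324.13437299]
orange 265 382 179 322
```

View pics/l2.png

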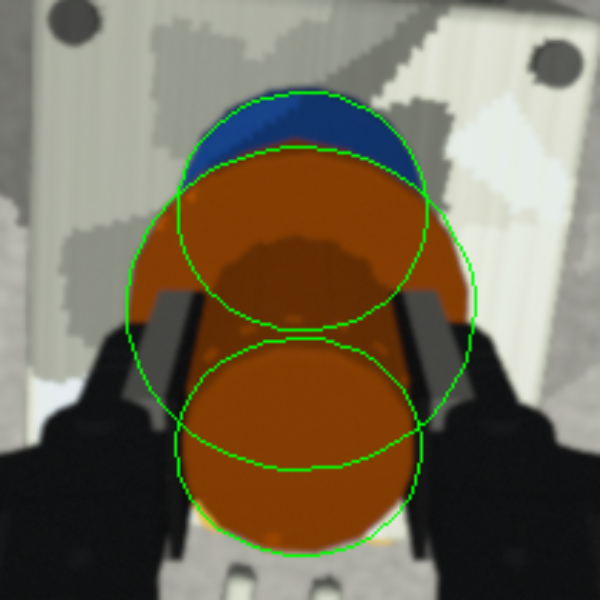

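arm_command --increments '[[[0, 0.1, -0.1, 0], [0, 0, 0, 0], [0, 0, 0, 0]]]'

```text
time: 11.32
eef_pos: [0.4822, -0.2117, 0.1334]
tcp_rot: [-0.074, 0.699, 0.068, 0.708]
contact_force: [-0.7, 2.9, 26.2]
opening: 0.327
```

Run:
```python
from h import *
I=np.mean([optics.read_camera("scene").astype(float) for _ in range(3)],0)
cv2.imwrite("pics/m.png",I.astype(np.uint8))
for r in range(160,192): print(r,I[r,254:260].mean(0).round(0),I[r,250:254].mean(0).round(0))
p=projector("scene")
for zm in [.086,.0885,.091,.095]:
    q=p(circ((.4803,-.2116),zm,.02)); print(zm,"mouth low row",q[:,1].max().round(2))
q=p(circ((.4803,-.2116),.079,.026));print("ring",q.min(0),q.max(0)); q=p(circ((.4803,-.2116),.07,.026));print("ring foot",q.max(0))
f=p(circ((.4803,-.2116),.0898+.038,.028));print("flange",f.min(0),f.max(0))
cv2.imwrite("pics/m2.png",cv2.resize(I[145:200,225:290].astype(np.uint8),(780,600-0),interpolation=cv2.INTER_CUBIC))
```

```text
160 [ 28.  59. 115.] [ 41.  69. 121.]
161 [ 28.  60. 116.] [ 28.  61. 119.]
162 [ 32.  63. 117.] [ 28.  60. 118.]
163 [ 32.  63. 117.] [ 28.  60. 116.]
164 [ 31.  62. 117.] [ 29.  60. 114.]
165 [ 30.  62. 116.] [ 31.  61. 115.]
166 [ 29.  61. 117.] [ 32.  61. 112.]
167 [ 29.  61. 116.] [ 33.  61. 111.]
168 [ 28.  60. 116.] [ 35.  61. 110.]
169 [ 27.  60. 118.] [ 36.  62. 109.]
170 [ 26.  63. 125.] [ 34.  62. 113.]
171 [ 29.  72. 144.] [ 28.  63. 124.]
172 [ 37.  91. 181.] [ 28.  67. 136.]
173 [ 46. 111. 214.] [ 30.  74. 148.]
174 [ 49. 117. 225.] [ 34.  79. 158.]
175 [ 44. 106. 210.] [ 39.  82. 158.]
176 [ 31.  77. 156.] [ 40.  75. 136.]
177 [ 25.  62. 125.] [ 41.  71. 123.]
178 [ 24.  61. 123.] [ 43.  71. 120.]
179 [ 24.  61. 123.] [ 49.  70. 116.]
180 [ 27.  61. 122.] [ 59.  67. 106.]
181 [ 40.  60. 115.] [77. 64. 89.]
182 [70. 57. 91.] [98. 62. 63.]
183 [100.  55.  50.] [110.  61.  42.]
184 [121.  60.  28.] [112.  66.  43.]
185 [135.  69.  36.] [113.  80.  64.]
186 [135.  93.  77.] [127. 116. 110.]
187 [166. 161. 156.] [164. 172. 172.]
188 [213. 221. 220.] [190. 216. 222.]
189 [222. 231. 230.] [165. 216. 233.]
190 [220. 230. 231.] [130. 200. 230.]
191 [214. 227. 230.] [ 99. 168. 206.]
0.086 mouth low row 183.19
0.0885 mouth low row 182.64
0.091 mouth low row 182.09
0.095 mouth low row 181.2
ring [248.74581493 175.33186036] [264.33288682 185.9748511 ]
ring foot [264.54870457 187.93363368]
flange [246.58562753 164.04358183] [263.74358181 175.49247028]
```

View pics/m2.png

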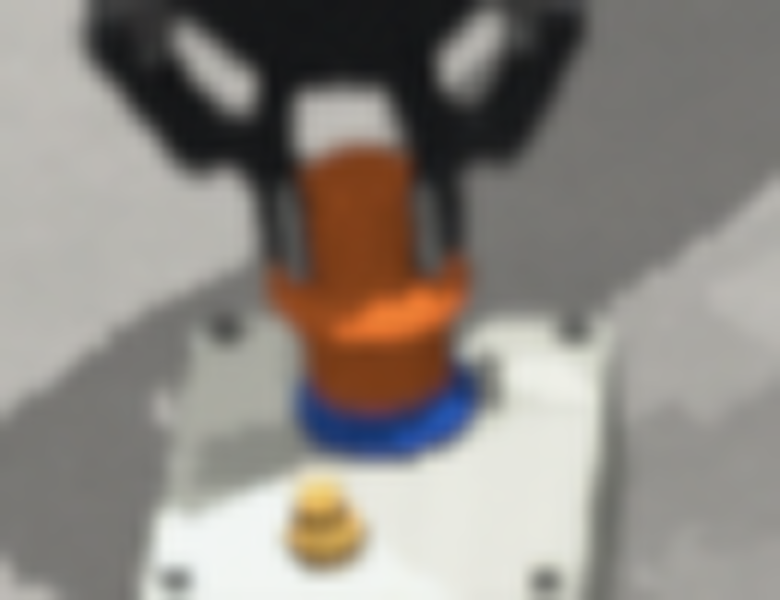

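arm_command --increments '[[[0, 0.1, -0.15, 0], [0, 0.05, -0.15, 0], [0, 0, 0, 0]]]'

```text
time: 11.85
eef_pos: [0.4781, -0.2107, 0.1286]
tcp_rot: [-0.074, 0.699, 0.067, 0.708]
contact_force: [5.7, -3.4, 4.2]
opening: 0.329
```

arm_command --increments '[[[0, -0.05, 0.15, 0], [0.2, -0.05, 0.1, 0], [0.2, 0, 0, 0], [0.2, 0, 0, 0], [0, 0, 0, 0]]]'

```text
time: 12.48
eef_pos: [0.4789, -0.2103, 0.1211]
tcp_rot: [-0.073, 0.701, 0.069, 0.706]
contact_force: [3.7, -3.5, 7.5]
opening: 0.331
```

arm_command --increments '[[[0.2, -0.1, 0.1, 0], [0.2, 0, 0, 0], [0.2, 0, 0, 0], [0, 0, 0, 0]]]'

```text
time: 12.98
eef_pos: [0.4795, -0.2105, 0.1181]
tcp_rot: [-0.072, 0.702, 0.07, 0.705]
contact_force: [-3.9, 2.2, 23.6]
opening: 0.33
```

arm_command --increments '[[[0.1, 0, -0.05, 0], [0, 0, 0, 0], [0, 0, 0, 0], [0, 0, 0, 0]]]'

```text
time: 13.48
eef_pos: [0.4795, -0.2106, 0.1181]
tcp_rot: [-0.072, 0.702, 0.07, 0.705]
contact_force: [-4.8, 3.4, 26.4]
opening: 0.332
```

Run:
```python
from h import *
s=sensors.get_state();print(s["time"],s["eef_pos"],s["contact_force"],s["opening"],np.abs(s["dq"]).max())
I=optics.read_camera("scene");J=optics.read_camera("wrist");T=optics.read_camera("top")
f=lambda a:cv2.resize(a,(390,290),interpolation=cv2.INTER_CUBIC)
cv2.imwrite("pics/n.png",np.vstack([np.hstack([f(I[145:200,225:290]),f(J[130:340,220:430])]),np.hstack([f(I),f(T)])]))
p=projector("scene")
for r in range(179,190): print(r,I[r,254:260].mean(0).round(0))
for zm in [.0745,.077,.08]: print(zm,p(circ((.4803,-.2116),zm,.02))[:,1].max().round(2))
```

```text
13.475 [ 0.47950732 -0.21055622  0.11808878] [-4.83787555  3.40321293 26.44389621] 0.33167979294561134 0.0021100376278765207
179 [ 31.  76. 154.]
180 [ 25.  62. 125.]
181 [ 24.  61. 124.]
182 [ 24.  61. 124.]
183 [ 29.  62. 123.]
184 [ 51.  62. 112.]
185 [92. 63. 83.]
186 [131.  87.  76.]
187 [166. 150. 142.]
188 [208. 214. 212.]
189 [221. 229. 228.]
0.0745 185.7
0.077 185.16
0.08 184.5
```

View pics/n.png

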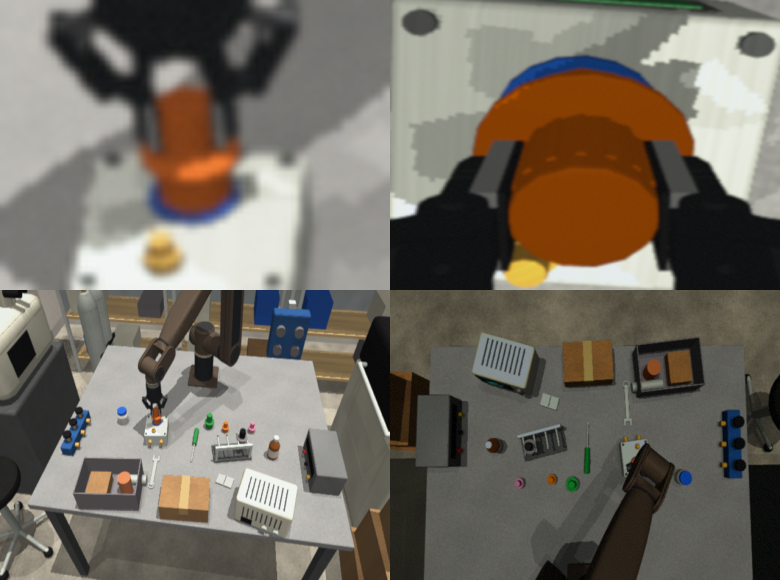

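```bash
python3 -c "
from plant import ctrl,sensors
print(ctrl.sign_off()); s=sensors.get_state(); print(s['time'],s['eef_pos'],s['contact_force'],s['opening'])"
```

```text
the job is handed in; nothing more can be done
None
the job is handed in; nothing more can be done
```

The orange cap is on the stud, past the click, and still gripped and pressed down; I handed the job in at about 13.6 s of the 40 s. I used the larger orange cap hanging on the fork and left the small orange, green and pink ones alone.

**Going on:** the cap first stuck on the spring balls at up to about 30 N, against the 12 to 15 N expected. The arm had bent about 1.5 mm forward under the load. Shifting it back while pressing released it, and the tool dropped 5 mm at the click.

**Last checks, all agreeing:**
- **Depth:** pressing harder, from 24 N to 26 N, moved the tool no further down, so the ring is at its stop. The height works out to the cap's mouth about 4.5 mm above the block, which puts the ring fully down. The scene picture shows the same to within a few mm.
- **Position:** just before the click the pictures put the cap within about 1 mm of the stud's axis, and the final pictures show it upright and on the ring.
- **Hold:** the fingers were still closed on the knob at an opening of about 28 mm, and the arm was at rest. About 6 N of sideways force remained.
- **Surroundings:** the grey cap was still on its fork. The fitting and the other things on the bench looked unmoved in the pictures.

The robot gave no reading after the hand-in, so I could not check the final second itself.

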